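# Put the spare relay away in its tip-out bin

## Robot

A 6-joint arm with a two-finger parallel gripper is mounted at the origin on the work surface. World frame = base frame: x ahead of the robot, y to its left, z up, the work surface at z = 0. Lengths are in m, angles in rad, forces in N, time in s.
With the tool pointing down it reaches from about 0.275 to 0.825 m from the base axis. Payload 4.9 kg.
Tool frame: the origin (TCP) lies midway between the tips of the shut fingers; the grasp point (between the pads) lies 19 mm behind it (grip_point_offset is the distance from the TCP to the grasp point, in m); z points along the fingers, y is the line along which they close (so a half turn about z gives the same grasp; the last joint's range is limited). The gripper opens to 85 mm and grips with 20 to 120 N. Pads are 22 mm wide; open, the fingers measure 114 mm over their backs; the gripper's body (76 mm by 85 mm) begins 54 mm behind the grasp point. The pads swing forward as they close: fully open they stand 13 mm farther back than shut.
Start: joints at [-1.356, 0.326, -0.193, 1.052, 0, 1.437], TCP at [0.188, -0.517, 0.231] pointing down, gripper open.
Joint ranges: [-2.65, 2.65], [-0.97, 1.79], [-1.3, 1.35], [-1.93, 2.1], [-1.47, 1.37], [-3.14, 3.14]. Speed limits (rad/s): [2.57, 2.57, 3.14, 3.14, 3.14, 3.14].

## Interface

Orientations are given as a rotation vector (axis times angle).
In Python, from cell import * gives the robot as it stands. Calls block until the motion is done:
- movep(position, orientation): joint-space move of the TCP to a pose.
- move_l(position, velocity=0.15, rot=None, until_force=None): straight line of the TCP; rot=None keeps the orientation; velocity is the mean speed in m/s. With until_force (N) it stops when the force on the tool has changed by that much, and returns True; else False.
- set_joints(angles): joint-space move.
- let_go() and grab(newtons=None): open the fingers fully, or close them until they stop; newtons is the grip in N (None keeps the last).
- sleep(seconds).
- ik(position, orientation): joint angles nearest the present ones, or None.
- get_state(): the state.
- grab_frame(name): name is "side" or "top"; returns a dict with "img" (400x640x3 uint8, red, green, blue), "fx", "fy", "cx", "cy" (pixels), "cam_to_world" (4x4, takes a point from camera to world coordinates). Camera axes: x right, y down, z forward; pixel columns grow to the right and rows downward; lengths in m; the calibration is good to about 2 mm. A picture is of the moment at which its call begins. There is no depth.
A pose or a line that the arm cannot do raises MotionError and nothing moves.
- sign_off(): hands the job in; it is judged then, once.
Trained networks look in the newest picture that a camera, given by its name, has taken for a name from the list of things; names that differ only in an ending like _2 or _b are one class to them, and where a whole thing is asked for, a point or a joint stands for the part that bears it (a point fixed in the world has none). Each returns a list of dicts, best first, with "score" (0 to 1); they miss things now and then, are a little off and sometimes report something else, mostly with a low value. They report only what shows in the picture. A call takes as long as a camera call. They do not tell look-alikes from the thing itself.
- spot_in(camera, name): "centre" ([column, row] in pixels, amid what is visible of it).
- silhouettes(camera, name): "mask" (400x640 bool, what is visible of it) and "centre" ([column, row] in pixels, amid what is visible of it).
- tip_of(camera, name): "centre" ([column, row] in pixels: a listed point, or the origin of a listed thing).
The state is a dict: "clock": time; "q": joint angles; "joint_velocities": joint speeds; "tau": joint torques, N m; "position": TCP position; "eef_rot": TCP orientation; "contact_force": force on the tool from outside, world axes, zero at the start; "wrist_torque": the same for the moment, N m; "finger_gap": opening from 0.0 (shut) to 1.0 (fully open); "grasp_force": force on a finger pad.
Only numpy, scipy, OpenCV 4.12 (cv2) and the standard library are available. Lean on these libraries where they do the work, as an engineer would, in place of code of your own. Each camera call takes 0.05 s, during which the arm holds its last target. There are 200 camera calls.

## Task

One relay stands on the green work mat. Tip the storage bin of that relay's colour fully open by its bar, drop the relay in, and tip the bin fully shut again. Leave the two relays on the brown test board and the other two bins as they are, and do not disturb the flux tin or the calculator.

Things in the scene. Friction and masses are not known exactly. Their poses are not given: they have to be found in the camera images.
- mat: Green work mat, 140 x 140 x 4 mm, fixed; origin at the centre of its underside. One relay stands near its middle.
- board: Brown relay test board, 140 x 140 x 4 mm, fixed; origin at the centre of its underside. Two relays stand on it, which stay there. Mat and board may be on either side.
- tin: Small aluminium flux tin with an orange disc on top, 56 mm across, 30 mm high, loose; origin at the centre of its underside. Bystander.
- calculator: Black pocket calculator, 75 x 125 x 12 mm, loose, lying flat; origin at the centre of its underside. Bystander.
- red_relay: Red plug-in relay: an upright block, 28 mm (its x) by 36 mm (its y) by 55 mm high (its z), red cover on a 12 mm black foot, 60 to 120 g, loose. Origin at the centre of the block, so 31.5 mm above the table when it stands on the mat or the board (both 4 mm thick). It starts on the mat or on the board.
- red_bin (a joint): Tip angle of the red tip-out bin, rad: 0 upright and shut (all start so), 0.8 (46 degrees) fully open at its stop. It tips about its lower front edge, its top coming out towards the robot. Friction hinge: it stays where left; 1 to 2 N at the bar moves it.
- red_unit: Fixed grey housing of the red bin, 100 x 100 mm on plan, 134 mm high; origin at the centre of its underside, x away from the robot, open front (-x), flat roof over the shut bin. Red back and red patch on the roof. Stands turned a little; at least 10 mm between housings. Hinge: 50 mm in front of the origin, 8 mm up.
- red_bin_hinge (a point): Middle of the red bin's lower front edge, on the hinge line. Axes turn with the bin; shut: x into the housing, y along the hinge, z up. Bin: front panel 4 thick, 92 wide, 120 high; floor 85 deep, sides 80 high, back 75, 86 wide inside. Fully open, the panel's top is 86 mm out from the hinge, 92 mm above the table; a part dropped between it and the roof's front edge slides in.
- red_bin_bar (a point): Centre of the red bin's bar handle: level steel bar along the bin's y, 10 mm thick, 66 mm long between two thin uprights, at x 2, z 170 mm in the hinge axes: 178 mm above the table, 44 mm clear above the roof when shut; 120 mm out from the hinge and 128 mm above the table fully open. Can be pinched from above and turns in the grip.
- blue_relay: Blue plug-in relay: an upright block, 28 mm (its x) by 36 mm (its y) by 55 mm high (its z), blue cover on a 12 mm black foot, 60 to 120 g, loose. Origin at the centre of the block, so 31.5 mm above the table when it stands on the mat or the board (both 4 mm thick). It starts on the mat or on the board.
- blue_bin (a joint): Tip angle of the blue tip-out bin, rad: 0 upright and shut (all start so), 0.8 (46 degrees) fully open at its stop. It tips about its lower front edge, its top coming out towards the robot. Friction hinge: it stays where left; 1 to 2 N at the bar moves it.
- blue_unit: Fixed grey housing of the blue bin, 100 x 100 mm on plan, 134 mm high; origin at the centre of its underside, x away from the robot, open front (-x), flat roof over the shut bin. Blue back and blue patch on the roof. Stands turned a little; at least 10 mm between housings. Hinge: 50 mm in front of the origin, 8 mm up.
- blue_bin_hinge (a point): Middle of the blue bin's lower front edge, on the hinge line. Axes turn with the bin; shut: x into the housing, y along the hinge, z up. Bin: front panel 4 thick, 92 wide, 120 high; floor 85 deep, sides 80 high, back 75, 86 wide inside. Fully open, the panel's top is 86 mm out from the hinge, 92 mm above the table; a part dropped between it and the roof's front edge slides in.
- blue_bin_bar (a point): Centre of the blue bin's bar handle: level steel bar along the bin's y, 10 mm thick, 66 mm long between two thin uprights, at x 2, z 170 mm in the hinge axes: 178 mm above the table, 44 mm clear above the roof when shut; 120 mm out from the hinge and 128 mm above the table fully open. Can be pinched from above and turns in the grip.
- yellow_relay: Yellow plug-in relay: an upright block, 28 mm (its x) by 36 mm (its y) by 55 mm high (its z), yellow cover on a 12 mm black foot, 60 to 120 g, loose. Origin at the centre of the block, so 31.5 mm above the table when it stands on the mat or the board (both 4 mm thick). It starts on the mat or on the board.
- yellow_bin (a joint): Tip angle of the yellow tip-out bin, rad: 0 upright and shut (all start so), 0.8 (46 degrees) fully open at its stop. It tips about its lower front edge, its top coming out towards the robot. Friction hinge: it stays where left; 1 to 2 N at the bar moves it.
- yellow_unit: Fixed grey housing of the yellow bin, 100 x 100 mm on plan, 134 mm high; origin at the centre of its underside, x away from the robot, open front (-x), flat roof over the shut bin. Yellow back and yellow patch on the roof. Stands turned a little; at least 10 mm between housings. Hinge: 50 mm in front of the origin, 8 mm up.
- yellow_bin_hinge (a point): Middle of the yellow bin's lower front edge, on the hinge line. Axes turn with the bin; shut: x into the housing, y along the hinge, z up. Bin: front panel 4 thick, 92 wide, 120 high; floor 85 deep, sides 80 high, back 75, 86 wide inside. Fully open, the panel's top is 86 mm out from the hinge, 92 mm above the table; a part dropped between it and the roof's front edge slides in.
- yellow_bin_bar (a point): Centre of the yellow bin's bar handle: level steel bar along the bin's y, 10 mm thick, 66 mm long between two thin uprights, at x 2, z 170 mm in the hinge axes: 178 mm above the table, 44 mm clear above the roof when shut; 120 mm out from the hinge and 128 mm above the table fully open. Can be pinched from above and turns in the grip.
Things that resemble listed ones, but are neither listed nor needed, are in the scene too. Several things have the shape of the red_relay; the one meant has the colours described above.

How it is judged:
By the outcome, as a careful person would: the job done as asked, in the order asked, and still so for the second after the job is handed in, with the robot touching nothing.
It also fails if it takes over 62 s, if anything falls off the work surface, if the arm or the gripper's body presses on something with over 40 N, if the wrist force passes 120 N, or if a joint passes its speed limit or range.

## Working session

There is one attempt and no reset: what is moved stays moved. The work goes in short steps, each a Python script; the robot and the scene stay as the last script left them, time stands still between calls to the robot, and variables do not carry over. Pictures are saved under pics/ and viewed, at most 10 in all, crops included, and the job is handed in when it is done.

```bash
mkdir -p pics; ls
python3 - <<'E'
from cell import *
import cv2,numpy as np
for c in ("side","top"):
    f=grab_frame(c); cv2.imwrite(f"pics/{c}0.png",f["img"][:,:,::-1])
    print(c,f["fx"],f["fy"],f["cx"],f["cy"]); print(np.round(f["cam_to_world"],4).tolist())
    for n in ["mat","board","tin","calculator"]+[a+b for a in("red","blue","yellow") for b in("_relay","_bin_bar","_bin_hinge","_unit")]:
        print(n,[(np.round(d["centre"],1).tolist(),round(d["score"],2)) for d in tip_of(c,n)][:4])
print(get_state())
E
```

```text
pics
side 362.11122794460755 362.11122794460755 320.7338823950627 198.56008813797095
[[-0.7758, -0.4903, 0.3972, 0.1576], [-0.631, 0.6097, -0.4798, 0.4155], [-0.0069, -0.6228, -0.7823, 0.8708], [0.0, 0.0, 0.0, 1.0]]
mat [([389.0, 181.8], 0.72), ([325.8, 272.7], 0.41)]
board [([231.4, 331.2], 0.79)]
tin [([372.5, 228.2], 0.59), ([388.9, 177.6], 0.49)]
calculator [([323.0, 269.7], 0.72)]
red_relay [([403.6, 153.9], 0.7), ([386.7, 177.5], 0.61)]
red_bin_bar [([246.2, 212.6], 0.78), ([241.9, 238.0], 0.28)]
red_bin_hinge [([255.3, 248.7], 0.62), ([282.0, 211.9], 0.17)]
red_unit [([241.8, 242.8], 0.74)]
blue_relay [([245.5, 318.3], 0.75)]
blue_bin_bar [([338.6, 159.3], 0.55), ([230.3, 334.3], 0.47), ([256.3, 248.1], 0.42), ([282.2, 184.7], 0.4)]
blue_bin_hinge [([335.7, 199.1], 0.75), ([214.1, 342.3], 0.35)]
blue_unit [([324.1, 194.9], 0.92), ([387.6, 181.1], 0.3)]
yellow_relay [([214.7, 341.6], 0.75)]
yellow_bin_bar [([283.0, 182.4], 0.63)]
yellow_bin_hinge [([293.1, 222.3], 0.72), ([336.1, 196.4], 0.28)]
yellow_unit [([281.7, 210.8], 0.6)]
top 393.62162940670464 393.62162940670464 317.53
[... 1002 characters left out ...]
clock': 1.7, 'q': array([-1.35615541e+00,  3.26240794e-01, -1.92574719e-01,  1.05199397e+00,
        1.18952591e-05,  1.43659149e+00]), 'joint_velocities': array([ 0.0016612 ,  0.00111499,  0.00138814,  0.00131193, -0.00228928,
        0.00015771]), 'tau': array([-7.38227118e-04, -4.43314826e+01,  2.62756938e+01,  1.00718935e-03,
       -1.84743790e-04,  3.54768215e-08]), 'position': array([ 0.18801567, -0.51689862,  0.23126822]), 'eef_rot': array([-3.09391140e+00, -5.45188999e-01, -1.78391465e-05]), 'contact_force': array([ 0.05015384, -0.12720792, -0.0081451 ]), 'wrist_torque': array([-1.54402006e-02, -2.57004296e-05, -1.11879112e-02]), 'grasp_force': 0.0, 'finger_gap': 1.0022763664691403}
```

Run:
```python
import cv2,numpy as np
for n,(x0,x1,y0,y1) in {"side":(180,440,120,315),"top":(140,500,90,290)}.items():
    a=cv2.imread(f"pics/{n}0.png")[y0:y1,x0:x1]
    s=800/(x1-x0); s=min(s,600/(y1-y0)); print(n,s,x0,y0)
    cv2.imwrite(f"pics/{n}0c.png",cv2.resize(a,None,fx=s,fy=s,interpolation=cv2.INTER_CUBIC)[:600,:800])
```

```text
side 3.076923076923077 180 120
top 2.2222222222222223 140 90
```

View pics/side0c.png

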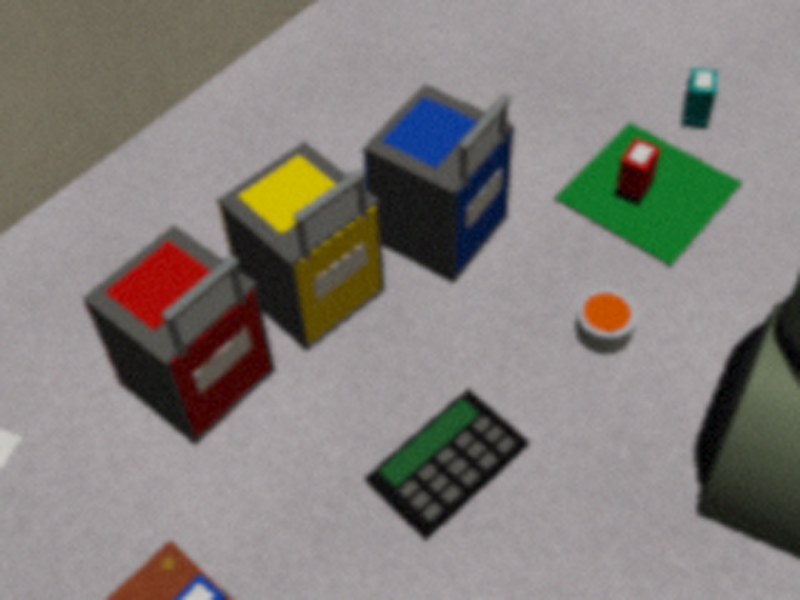

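View pics/top0c.png

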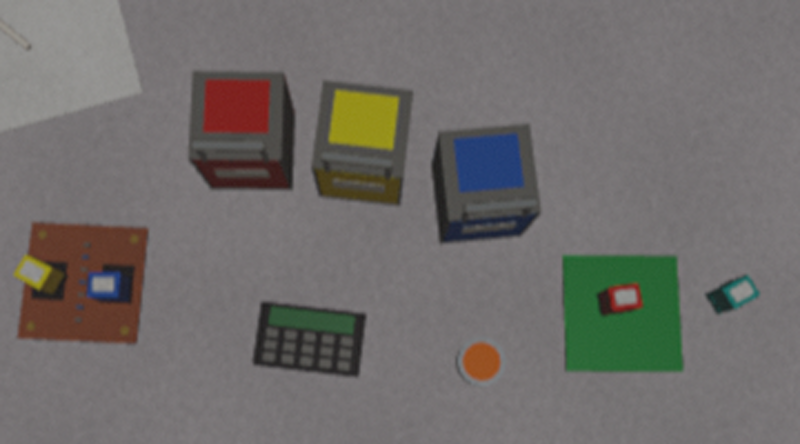

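The red relay is on the green mat: top crop (625,298), side crop (637,170). The red bin is at top crop (240,130), with its bar at about (230,148). The teal block is a look-alike. Next I measure both.

```bash
cat > h.py <<'E'
from cell import *
import cv2,numpy as np
from scipy.optimize import minimize,least_squares
def proj(f,P):
    T=np.linalg.inv(f["cam_to_world"]); p=np.asarray(P)@T[:3,:3].T+T[:3,3]
    return np.c_[f["fx"]*p[:,0]/p[:,2]+f["cx"],f["fy"]*p[:,1]/p[:,2]+f["cy"]]
def tri(fs,uvs):
    r=least_squares(lambda X:np.concatenate([proj(f,[X])[0]-u for f,u in zip(fs,uvs)]),[.45,0,.1])
    return r.x,np.sqrt(2*r.cost)
def box(x,y,yaw,z0,z1,lx,ly):
    c,s=np.cos(yaw),np.sin(yaw)
    return np.array([[x+c*a-s*b,y+s*a+c*b,z] for z in(z0,z1) for a in(-lx/2,lx/2) for b in(-ly/2,ly/2)])
def fitbox(fs,masks,p0,z0,z1,lx,ly):  # p=[x,y,yaw,dz], soft IoU of hull vs mask, 4x supersampled
    S=4
    def cost(p):
        e=0
        for f,m in zip(fs,masks):
            q=cv2.convexHull(proj(f,box(p[0],p[1],p[2],z0+p[3],z1+p[3],lx,ly)).astype(np.float32))[:,0]
            im=np.zeros((400*S,640*S),np.uint8); cv2.fillConvexPoly(im,np.round((q+.5)*S*16-8).astype(np.int32),1,shift=4)
            im=cv2.resize(im.astype(np.float32),(640,400),interpolation=cv2.INTER_AREA)
            e+=1-np.minimum(im,m).sum()/np.maximum(im,m).sum()
        return e
    best=None
    for dy in np.linspace(-.75,.75,5):
        p=np.array(p0,float); p[2]+=dy
        sx=np.vstack([p]+[p+d for d in np.diag([.006,.006,.3,.006])])
        r=minimize(cost,p,method="Nelder-Mead",options=dict(initial_simplex=sx,xatol=1e-4,fatol=1e-4,maxiter=150))
        if best is None or r.fun<best.fun: best=r
    return best.x,best.fun
E
python3 - <<'E'
from h import *
fs=[grab_frame(c) for c in("side","top")]
def near(c,n,fn,uv): 
    L=fn(c,n); return min(L,key=lambda d:np.hypot(*(np.array(d["centre"])-uv))) if L else None
for n,a,b in [("red_bin_bar",(246,212),(242,154)),("red_bin_hinge",(255,249),(251,175)),("red_unit",(242,243),(247,150)),("red_relay",(387,178),(417,224)),("mat",(389,182),(421,230)),("tin",(377,224),(356,252)),("yellow_bin_bar",(283,182),(300,162))]:
    u=[near(c,n,tip_of,x) for c,x in(("side",a),("top",b))]
    if None in u: print(n,"missing");continue
    u=[d["centre"] for d in u]; X,e=tri(fs,u); print(n,np.round(u,1).tolist(),np.round(X,4),round(e,2))
# roof patch corners
cs=[]
for f,w in zip(fs,((205,255,190,232),(225,268,120,152))):
    im=f["img"].astype(int); m=((im[...,0]>130)&(im[...,1]<70)&(im[...,2]<70)).astype(np.uint8)
    k=np.zeros_like(m);k[w[2]:w[3],w[0]:w[1]]=1;m*=k
    mo=cv2.moments(m,True); c=(mo["m10"]/mo["m00"],mo["m01"]/mo["m00"])
    ct=max(cv2.findContours(m,cv2.RETR_EXTERNAL,cv2.CHAIN_APPROX_NONE)[0],key=cv2.contourArea)
    # ray to z=.134 for contour -> metric rect
    T=f["cam_to_world"]; p=ct[:,0]; d=np.c_[(p[:,0]-f["cx"])/f["fx"],(p[:,1]-f["cy"])/f["fy"],np.ones(len(p))]@T[:3,:3].T
    P=T[:3,3]+d*((.135-T[2,3])/d[:,2])[:,None]
    print("patch rect",cv2.minAreaRect((P[:,:2]*1000).astype(np.float32)),m.sum()); cs.append(c)
print("patch",tri(fs,cs))
# relay
ms=[];ms2=[]
for c,f,x in(("side",fs[0],(387,178)),("top",fs[1],(417,224))):
    d=near(c,"red_relay",silhouettes,x); print(d["centre"],d["score"],d["mask"].sum()); ms.append(d["mask"].astype(np.float32))
    im=f["img"].astype(int); m=(im[...,1]<im[...,0]+15) ; k=np.zeros_like(m);k[x[1]-14:x[1]+12,x[0]-12:x[0]+16]=1
    m&=k; l,lab=cv2.connectedComponents(m.astype(np.uint8)); m=lab==np.bincount(lab[lab>0]).argmax(); print(m.sum()); ms2.append(m.astype(np.float32))
for M in(ms,ms2): print("relay",fitbox(fs,M,[.31,-.24,0,0],.004,.059,.028,.036))
a=np.hstack([cv2.resize(np.hstack([f["img"][r-30:r+30,c-30:c+30,::-1]]+[cv2.merge([(m[r-30:r+30,c-30:c+30]*255).astype(np.uint8)]*3) for m in(A,B)]),None,fx=2.2,fy=2.2*1.5,interpolation=0) for f,A,B,(c,r) in zip(fs,ms,ms2,((387,178),(417,224)))])
cv2.imwrite("pics/rel.png",a); print(a.shape)
E
```

```text
red_bin_bar [[245.5, 213.4], [240.9, 154.8]] [0.6212 0.1386 0.1793] 1.11
red_bin_hinge [[255.4, 248.7], [250.0, 176.3]] [0.6114 0.1414 0.0286] 1.05
red_unit missing
red_relay [[388.3, 179.2], [414.2, 224.2]] [ 0.4803 -0.295   0.021 ] 3.27
mat [[389.0, 181.3], [255.2, 158.1]] [0.4667 0.0295 0.3546] 89.43
tin [[373.8, 228.3], [349.8, 250.2]] [ 0.4146 -0.1258  0.0027] 2.1
yellow_bin_bar [[283.2, 185.0], [299.8, 161.8]] [0.6144 0.0075 0.1658] 2.3
patch rect ((679.7083740234375, 137.94334411621094), (69.5866928100586, 58.73574447631836), 89.79679107666016) 468
patch rect ((655.6993408203125, 145.60462951660156), (0.0, 0.0), 0.0) 2
patch (array([0.67783619, 0.13232782, 0.12521965]), np.float64(5.714364915406033))
[388.1, 176.5] 0.75 229
197
[414.6, 225.7] 0.8 217
227
relay (array([ 0.31, -0.24, -0.75,  0.  ]), np.float64(2.0))
relay (array([ 0.31, -0.24, -0.75,  0.  ]), np.float64(2.0))
(198, 792, 3)
```

View pics/rel.png

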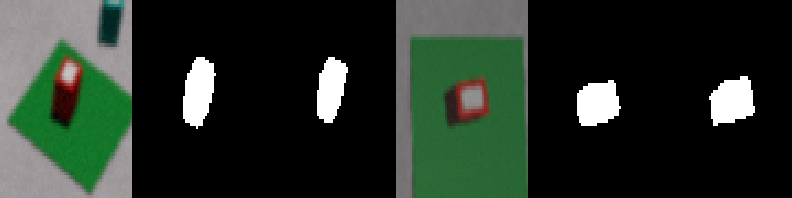

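Both relay masks match the picture, at side (388,177) and top (415,225). The box fit started too far from the relay, so I refit it. I also fit the red unit to its visible corners and patch.

Run:
```python
from h import *
fs=[grab_frame(c) for c in("side","top")]
ms=[];us=[]
for c,f,x in(("side",fs[0],(387,178)),("top",fs[1],(417,224))):
    im=f["img"].astype(int); m=(im[...,1]<im[...,0]+15); k=np.zeros_like(m);k[x[1]-14:x[1]+12,x[0]-12:x[0]+16]=1
    m&=k; l,lab=cv2.connectedComponents(m.astype(np.uint8)); m=lab==np.bincount(lab[lab>0]).argmax(); ms.append(m.astype(np.float32))
    L=[d for d in silhouettes(c,"red_relay") if np.hypot(*(np.array(d["centre"])-x))<8]
    if L: us.append((f,L[0]["mask"].astype(np.float32)))
for F,M in((fs,ms),([a for a,b in us],[b for a,b in us])):
  for lx,ly in((.028,.036),): print("relay",fitbox(F,M,[.47,-.295,0,0],.004,.059,lx,ly))
side=np.array([[195,440],[272,371],[87,298],[172,228],[172,352]])/3.0769+[180,120]
top=np.array([[193,72],[285,73],[288,160],[295,188]])/2.2222+[140,90]
Ls=np.array([[-50,50,0],[-50,-50,0],[50,50,134],[50,-50,134],[-50,50,134.]])/1e3
Lt=np.array([[50,50,134],[50,-50,134],[-50,-50,134],[-50,-50,0.]])/1e3
bs=np.array([[165,320],[240,263]])/3.0769+[180,120]; bt=np.array([[195,147],[265,147]])/2.2222+[140,90]
Lb=np.array([[-48,35,178],[-48,-35,178]])/1e3
def W(p,L):
    c,s=np.cos(p[2]),np.sin(p[2]); return L@np.array([[c,s,0],[-s,c,0],[0,0,1]])+[p[0],p[1],p[3]]
def res(p): return np.concatenate([(proj(fs[0],W(p,Ls))-side).ravel(),(proj(fs[1],W(p,Lt))-top).ravel()])
def resb(p): return np.concatenate([(proj(fs[0],W(p,Lb))-bs).ravel(),(proj(fs[1],W(p,Lb))-bt).ravel()])
for fn in(res,resb,lambda p:np.r_[res(p),resb(p)]):
    r=least_squares(fn,[.67,.13,0,0],loss="soft_l1"); print("unit",np.round(r.x,4)); print(np.round(fn(r.x),1))
p=r.x; b=W(p,np.array([[-.048,0,.178]])); print("bar",b)
for f,w in zip(fs,((205,255,190,232),(225,268,115,155))):
    hsv=cv2.cvtColor(f["img"],cv2.COLOR_RGB2HSV).astype(int); m=((hsv[...,1]>150)&((hsv[...,0]<10)|(hsv[...,0]>170))&(hsv[...,2]>110)).astype(np.uint8)
    k=np.zeros_like(m);k[w[2]:w[3],w[0]:w[1]]=1;m*=k
    ct=max(cv2.findContours(m,cv2.RETR_EXTERNAL,cv2.CHAIN_APPROX_NONE)[0],key=cv2.contourArea)
    T=f["cam_to_world"]; q=ct[:,0]; d=np.c_[(q[:,0]-f["cx"])/f["fx"],(q[:,1]-f["cy"])/f["fy"],np.ones(len(q))]@T[:3,:3].T
    P=T[:3,3]+d*((.135-T[2,3])/d[:,2])[:,None]
    print("patch rect",cv2.minAreaRect((P[:,:2]*1000).astype(np.float32)),m.sum())
```

```text
relay (array([ 0.48402978, -0.30243242,  0.19425352, -0.0013275 ]), np.float64(0.2285832166671753))
relay (array([ 0.48428492, -0.30140907,  0.22677771, -0.00638696]), np.float64(0.31113511323928833))
unit [ 0.6721  0.134   0.0204 -0.0078]
[ 1.2  1.2  1.4 -1.2 -0.7  0.3  0.5 -1.1 -0.8  3.3  0.6  0.1  0.1 -0.7
 -1.5 -0.7  0.3  0.3]
unit [ 0.6704  0.1344 -0.0215 -0.0086]
[ 1.3 -0.3 -1.3  0.1  0.4 -0.4 -0.6  0.5]
unit [ 0.6716  0.1349  0.009  -0.0087]
[ 0.8  1.7  1.3 -0.5 -0.7  0.5  0.7 -0.7 -1.2  3.8  0.6  0.2  0.  -0.2
 -2.  -0.2 -0.2  0.7  1.6 -0.5 -1.7 -0.5  0.8 -0.4 -0.1 -0.4]
bar [[0.62365095 0.13444815 0.16928387]]
patch rect ((678.7338256835938, 138.30865478515625), (70.1032485961914, 60.40800857543945), 89.32349395751953) 470
patch rect ((679.878662109375, 136.79983520507812), (58.30030822753906, 68.08551788330078), 0.609690248966217) 660
```

```bash
cat >> h.py <<'E'
from scipy.spatial.transform import Rotation as R
HX,BY=0.6205,0.1352
def down(psi,pos):
    best=None
    for a in(psi,psi+np.pi):
        c,s=np.cos(a),np.sin(a); r=R.from_matrix(np.array([[-s,c,0],[c,s,0],[0,0,-1]]).T).as_rotvec()
        q=ik(pos,r)
        if q is not None and (best is None or abs(q[5])<best[0]): best=(abs(q[5]),r)
    return best[1]
def bar(th): return np.array([HX+.002*np.cos(th)-.170*np.sin(th),BY,.008+.170*np.cos(th)+.002*np.sin(th)-.019])
def st(msg):
    s=get_state(); print(msg,round(s["clock"],2),np.round(s["position"],4),"F",np.round(s["contact_force"],1),"gap",round(s["finger_gap"],3),"grip",round(s["grasp_force"],1)); return s
E
python3 - <<'E'
from h import *
b=bar(0); r=down(0,b)
movep([.40,-.10,.33],r) if ik([.40,-.10,.33],r) is not None else print("noik")
movep([b[0],b[1],.27],r); st("above")
move_l(b); st("at bar"); grab(25); st("grabbed")
for c in("side","top"): f=grab_frame(c); cv2.imwrite(f"pics/{c}1.png",f["img"][100:300,180:440,::-1])
a=[cv2.resize(cv2.imread(f"pics/{c}1.png"),(400,308)) for c in("side","top")]; cv2.imwrite("pics/g1.png",np.hstack(a))
E
```

```text
above 6.93 [0.6223 0.1341 0.2705] F [1.1 0.2 0.5] gap 0.997 grip 0.0
at bar 7.83 [0.6232 0.1349 0.1602] F [0.2 0.1 0.1] gap 1.003 grip 0.0
grabbed 8.5 [0.6218 0.1352 0.1591] F [-3.6  0.5  4.6] gap 0.105 grip 24.6
```

View pics/g1.png

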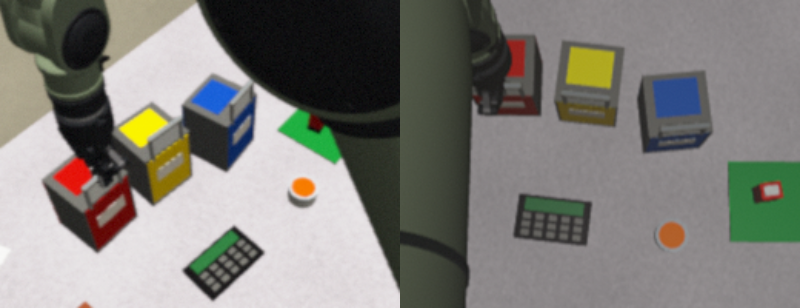

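The gripper has the red bar (side view (103,165)), with the gap matching a 10 mm bar. Now I open the bin.

Run:
```python
from h import *
for th in np.linspace(0,.8,7)[1:]:
    move_l(bar(th),velocity=.12); st(f"{th:.2f}")
b=bar(.8); print(move_l([b[0]-.012,b[1],b[2]-.010],velocity=.03,until_force=10)); st("stop")
let_go(); st("rel")
p=get_state()["position"]; move_l([p[0],p[1],.26],velocity=.25)
r=down(.21,[.484,-.302,.1])
movep([.45,-.10,.30],r); st("mid")
for c in("side","top"): f=grab_frame(c); cv2.imwrite(f"pics/{c}2.png",f["img"][100:300,180:440,::-1])
a=[cv2.resize(cv2.imread(f"pics/{c}2.png"),(400,308)) for c in("side","top")]; cv2.imwrite("pics/g2.png",np.hstack(a))
```

```text
0.13 8.94 [0.6004 0.1353 0.1582] F [-0.2  0.6  2.4] gap 0.105 grip 25.0
0.27 9.28 [0.5779 0.1354 0.1537] F [-0.9  0.9  3.5] gap 0.103 grip 25.2
0.40 9.62 [0.5561 0.1354 0.1465] F [-2.1  1.8  5.2] gap 0.104 grip 25.4
0.53 9.97 [0.5358 0.1355 0.1363] F [-2.8  2.9  4. ] gap 0.102 grip 25.5
0.67 10.31 [0.5171 0.1354 0.1238] F [-1.8  3.6  1.6] gap 0.105 grip 25.5
0.80 10.65 [0.5001 0.1354 0.1089] F [-2.7  4.5  2. ] gap 0.104 grip 25.5
True
stop 10.93 [0.4992 0.1356 0.1079] F [0.2 1.3 5.2] gap 0.105 grip 25.8
rel 11.66 [0.4974 0.1367 0.1069] F [-1.9 -0.4 -0. ] gap 1.001 grip 0.0
mid 14.5 [ 0.4499 -0.0998  0.2997] F [ 0.5 -0.8 -0.4] gap 0.999 grip 0.0
```

View pics/g2.png

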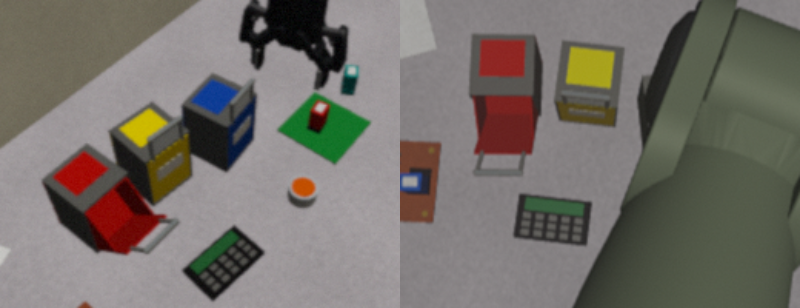

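Run:
```python
from h import *
fs=[grab_frame(c) for c in("side","top")]
for n,g in(("red_bin_bar",((281,252),(246,207))),):
    u=[]
    for c,x in zip(("side","top"),g):
        L=sorted(tip_of(c,n),key=lambda d:np.hypot(*(np.array(d["centre"])-x)))[:1]; u.append(L[0]["centre"]); print(c,u[-1])
    print(tri(fs,u), bar(.8)+[0,0,.019])
p=np.array([.484,-.302]); r=down(.21,[*p,.1])
movep([*p,.15],r); move_l([*p,.024],until_force=8); st("down"); grab(35); st("grab")
move_l([*p,.28],velocity=.25); st("up")
r=down(np.pi/2,[.574,.135,.2]); movep([.45,-.05,.30],r); st("mid")
for c in("side","top"): f=grab_frame(c); cv2.imwrite(f"pics/{c}3.png",f["img"][60:300,180:440,::-1])
a=[cv2.resize(cv2.imread(f"pics/{c}3.png"),(400,370)) for c in("side","top")]; cv2.imwrite("pics/g3.png",np.hstack(a))
```

```text
side [285.4, 251.1]
top [244.5, 213.6]
(array([0.49641304, 0.1351493 , 0.13146232]), np.float64(1.1735533565687817)) [0.49994288 0.1352     0.12787485]
down 16.79 [ 0.4848 -0.3023  0.0251] F [0.5 0.1 0.5] gap 0.999 grip 0.0
grab 17.36 [ 0.4842 -0.3023  0.0245] F [-0.6  0.1  3.4] gap 0.325 grip 34.5
up 18.53 [ 0.4833 -0.3014  0.2785] F [-0.2 -0.8 -1. ] gap 0.322 grip 34.1
mid 19.53 [ 0.4501 -0.0504  0.2995] F [ 0.3 -0.2 -0.7] gap 0.322 grip 34.0
```

View pics/g3.png

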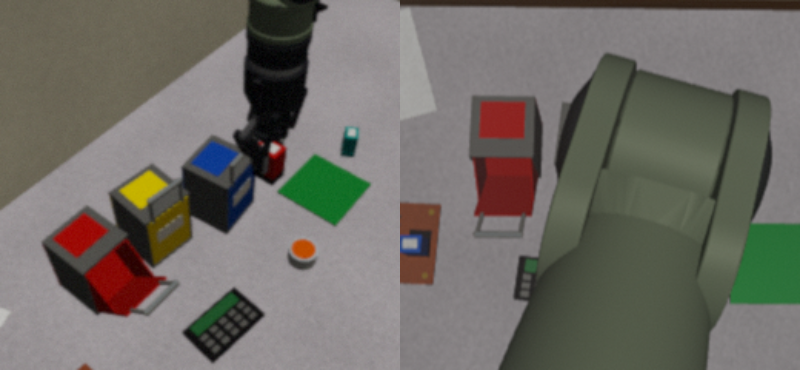

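Run:
```python
from h import *
r=down(np.pi/2,[.574,.135,.2])
movep([.572,.135,.26],r); st("above"); print(move_l([.572,.135,.142],until_force=8)); st("low")
let_go(); sleep(.3); move_l([.572,.135,.27],velocity=.25)
r=down(0,bar(.8)); movep([.42,-.05,.30],r); st("away")
for c in("side","top"): f=grab_frame(c); cv2.imwrite(f"pics/{c}4.png",f["img"][100:300,180:440,::-1])
a=[cv2.resize(cv2.imread(f"pics/{c}4.png"),(400,308),interpolation=2) for c in("side","top")]; cv2.imwrite("pics/g4.png",np.hstack(a))
```

```text
above 20.53 [0.5718 0.1338 0.26  ] F [ 0.3 -0.7 -0.4] gap 0.328 grip 34.0
False
low 21.47 [0.5728 0.1347 0.1432] F [ 0.4  0.1 -1.3] gap 0.329 grip 34.1
away 24.74 [ 0.42   -0.0499  0.2996] F [ 0.8 -0.2  0.7] gap 0.999 grip 0.0
```

View pics/g4.png

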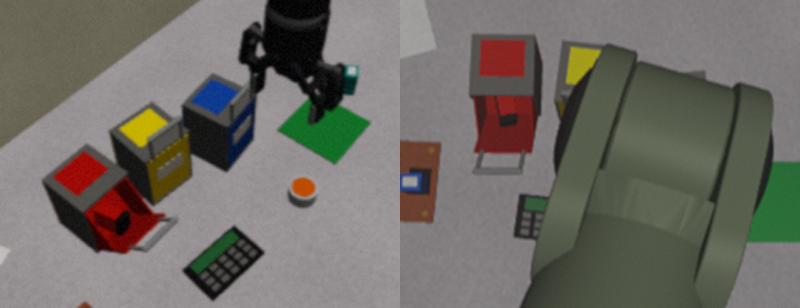

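The relay lies in the open red bin: its black foot shows at side (122,222) and top (507,117). Now I shut the bin.

Run:
```python
from h import *
b=bar(.8)-[.002,0,0]; r=down(0,b)
movep([b[0],b[1],.25],r); move_l(b); st("at"); grab(25); s=st("grab")
assert .07<s["finger_gap"]<.16
for th in np.linspace(.8,0,7)[1:]:
    print(move_l(bar(th),velocity=.10,until_force=25)); st(f"{th:.2f}")
b=bar(0); print(move_l([b[0]+.012,b[1],b[2]],velocity=.03,until_force=10)); st("stop")
```

```text
at 26.77 [0.4987 0.135  0.1098] F [0.4 0.2 0.8] gap 0.997 grip 0.0
grab 27.45 [0.4991 0.1352 0.1091] F [ 4.   1.  -1.4] gap 0.105 grip 24.4
False
0.67 27.84 [0.5157 0.1352 0.1242] F [-3.5 -0.6  3.8] gap 0.104 grip 25.1
False
0.53 28.22 [0.5352 0.1351 0.1373] F [-4.6 -0.9  7.8] gap 0.106 grip 25.5
False
0.40 28.59 [0.5567 0.135  0.1472] F [-1.9 -1.3  7.5] gap 0.11 grip 25.6
False
0.27 28.97 [0.5783 0.1349 0.1541] F [-1.3 -0.8  6.1] gap 0.105 grip 25.6
False
0.13 29.34 [0.6004 0.1349 0.1582] F [-0.2 -1.6  6.7] gap 0.103 grip 25.6
False
0.00 29.72 [0.6217 0.1349 0.1594] F [-4.1 -2.6  8.2] gap 0.104 grip 25.8
True
stop 29.95 [0.6216 0.1348 0.1594] F [-3.2 -0.7  6.7] gap 0.102 grip 25.9
```

Run:
```python
from h import *
let_go(); st("rel"); p=get_state()["position"]
print(move_l([p[0]+.05,p[1],p[2]],velocity=.05,until_force=7)); st("push")
p=get_state()["position"]; move_l([p[0]-.03,p[1],p[2]]); p=get_state()["position"]
move_l([p[0],p[1],.27],velocity=.25)
movep([.40,-.10,.33],down(0,bar(0))); st("mid"); set_joints([-1.356,.326,-.193,1.052,0,1.437]); st("home")
fs=[grab_frame(c) for c in("side","top")]
u=[min(tip_of(c,"red_bin_bar"),key=lambda d:np.hypot(*(np.array(d["centre"])-x)))["centre"] for c,x in(("side",(246,213)),("top",(242,154)))]
print(u,tri(fs,u))
for c,f in zip(("side","top"),fs): cv2.imwrite(f"pics/{c}5.png",f["img"][:,:,::-1])
a=[cv2.resize(f["img"][100:300,180-40*k:440+60*k,::-1],(400,308-80*k),interpolation=2) for k,f in enumerate(fs)]; a[1]=np.vstack([a[1],np.zeros((80,400,3),np.uint8)]); cv2.imwrite("pics/g5.png",np.hstack(a))
o=[cv2.imread(f"pics/{c}0.png").astype(int) for c in("side","top")]
for c,f,i in zip(("side","top"),fs,o):
    m=(cv2.blur(np.abs(f["img"][:,:,::-1].astype(int)-i).max(2).astype(np.float32),(3,3))>25).astype(np.uint8)
    print(c,[s.tolist() for s in cv2.connectedComponentsWithStats(m)[2][1:] if s[4]>6])
```

```text
rel 30.68 [0.6222 0.1346 0.1593] F [-0.2 -0.4  0.1] gap 0.997 grip 0.0
True
push 31.42 [0.6593 0.1344 0.1582] F [0.1 0.  0.4] gap 1.001 grip 0.4
mid 33.62 [ 0.4007 -0.0998  0.3298] F [ 0.9  0.1 -0.2] gap 1.0 grip 0.0
home 36.51 [ 0.1884 -0.5165  0.2313] F [-0.4 -0.6  0.5] gap 0.999 grip 0.0
[[246.7, 210.1], [239.7, 154.6]] (array([0.61543339, 0.1375735 , 0.19666032]), np.float64(1.7816201392498328))
side [[379, 164, 17, 23, 271]]
top [[408, 217, 22, 15, 260]]
```

View pics/g5.png

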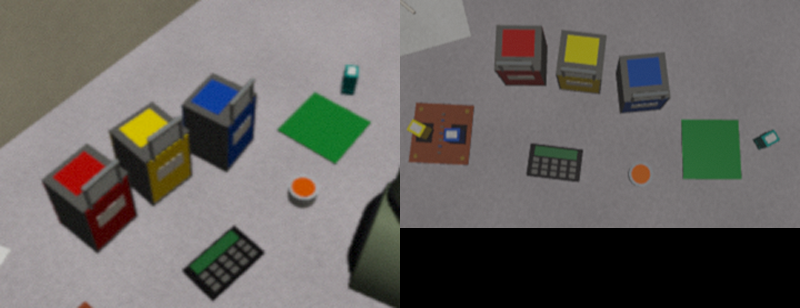

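The only pixels that changed from the first pictures are those where the relay stood. The red bin is shut (side (90,195)) and everything else is unchanged.

```bash
python3 -c "
from cell import *
print(sign_off())"
```

```text
the job is handed in; nothing more can be done
None
```

The red relay is in the red bin, the bin was tipped fully open and then fully shut, nothing else was disturbed, and the job was handed in at about 37 s.

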